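# Turn the fixture carousel and weigh the puncture probe

## Robot

A 7-joint arm with a two-finger parallel gripper is mounted at the origin on the work surface. World frame = base frame: x ahead of the robot, y to its left, z up, the work surface at z = 0. Lengths are in m, angles in degrees, forces in N, time in s.
With the tool pointing down it reaches from about 0.4 to 0.85 m from the base axis. Payload 4.4 kg.
Tool frame: the origin (TCP) lies on the centre line of the jaws, within the pads' length; the fingertips stand 19 mm ahead of it and the grasp point (between the pads) is the TCP (tips_ahead is the distance from the TCP to the fingertips, in m); z points along the fingers, y is the line along which they close (so a half turn about z gives the same grasp; the last joint's range is limited). The gripper opens to 94 mm and grips with 3 to 60 N. Pads are 16 mm wide; open, the fingers measure 119 mm over their backs; the gripper's body (75 mm by 177 mm) begins 78 mm behind the grasp point.
Start: joints at [-68.629, 36.005, 2.206, 86.941, -1.547, 57.084, -1.146], TCP at [0.276, 0.588, 0.224] pointing down, gripper open.
Joint ranges: [-175.42, 175.42], [-21.48, 121.26], [-71.46, 75.88], [10.55, 141.38], [-63.04, 243.04], [13.31, 113.54], [-168.57, 168.57]. Speed limits (degrees/s): [147.25, 147.25, 180, 180, 180, 180, 180].

## Interface

Orientations are given as a 3x3 rotation matrix whose columns are the frame's x, y, z axes.
In Python, from workcell import * gives the robot as it stands. The module is installed in compiled form; this text tells all that it offers.
- The arm moves only by the tool arm_command, never from a script. Its arguments are lists of equal length, an entry for each row: "dp": the shift along the tool's x, y, z in m, a list of three; "turn": the turn about the tool's z in rad; "jaw": the closure, from 0 (fully open) to 1 (shut). In form: {"dp": [[x, y, z], ...], "turn": [turn, ...], "jaw": [jaw, ...]}. A call has 1 to 20 rows; each row shifts and turns the commanded pose from where the row before left it, along the tool's axes as they then stand; what a row does not reach is not made up. A row lasts 1/8 s, in which the tool goes at most 62.5 mm and 10.7 degrees, less where a joint would pass 70% of its speed; a pose out of reach is approached as far as the arm can. A call is refused whole if a number of a shift passes 0.0625 or a number of a turn 0.188, either way. A call with a gripper value outside its range is refused whole. The fingers move at their own pace and stop on an object; "newtons" is the grip in N (left out, the last holds). Time passes only in rows, so rows that do not move let the fingers close. It gives the time, the measured TCP pose, the force, the opening and the grip force at its end, in the units of the state.
- state(): the state, without advancing time (a new reading comes with each control period).
- camera(name): name is "side" or "top"; returns a dict with "color" (420x560x3 uint8, red, green, blue), "fx", "fy", "cx", "cy" (pixels), "dist" ([k1, k2, p1, p2, k3] as OpenCV has them; the pictures are not rectified), "R" (3x3) and "t" (3): a world point X has camera coordinates R X + t. Camera axes: x right, y down, z forward; pixel columns grow to the right and rows downward; lengths in m; the calibration is good to about 2 mm. A picture is of the moment at which its call begins. There is no depth.
- job_done(): hands the job in; it is judged then, once.
The state is a dict: "clock": time; "q": joint angles; "qd": joint speeds; "effort": joint torques, N m; "tool_pos": TCP position; "eef_rot": TCP orientation; "force": force on the tool from outside, world axes, zero at the start; "moment": the same for the moment, N m; "finger_gap": finger opening in m; "gripper_force": force on a finger pad.
Only numpy, scipy, OpenCV 4.12 (cv2) and the standard library are available. Lean on these libraries where they do the work, as an engineer would, in place of code of your own. Each camera call takes 0.05 s, during which the arm holds its last target. There are 200 camera calls.

## Task

Turn the fixture carousel until the bay with the pointed puncture probe faces squarely through the open gap in the wire guard and let it come to rest there. Then lift the probe out through the gap and stand it gently upright in the middle of the balance's round pan, leaving the carousel as it is, the other fixtures in their bays and the things around undisturbed.

Things in the scene. Friction and masses are not known exactly. Their poses are not given: they have to be found in the camera images.
- carousel (a joint): angle of the turning tray, rad, growing anticlockwise seen from above; reads 0 at the start whatever way the tray faces; turns about a full turn either way. It turns with steady friction (about 2 N at a rim post, a little more when moving), stays where it is left, no detents
- tray_centre (a point): on the turning axis at the top face of the tray, a white disc 300 mm across, face 30 mm above the table: four 90-degree bays parted by radial walls 4 mm thick, 20 mm high, and a ring lip 8 mm high at radius 127 mm. Its x axis turns with the tray and points through the middle of the probe's bay; z up
- probe_bay (a point): on the tray's top face, middle of the bay in which the probe stands at the start, 85 mm from the axis; turns with the tray
- gap_mid (a point): fixed point at the height of the tray's top face, 85 mm from the axis, in the middle of the guard's open gap; a bay faces squarely through the gap when its middle is here. The gap spans 120 degrees, 60 to either side. Its -x axis points from the turning axis out through the gap
- stand: fixed stand of the carousel, origin on the turning axis at the table: round black foot under the tray, steel spindle 18 mm across, and on it a level roof-like guard of 3 mm steel wires (radial, and rings at radius 65 and 113 mm; wires centred 132 mm, hub top 136 mm above the table) over 240 degrees of the tray. Its -x points out through the gap
- post0 (a point): top of an upright steel push post on the tray's rim, 138 mm from the axis, outside the guard; 14 mm across with a black cap 17 mm across, top 100 mm above the table, free standing from the tray upward. It stands in line with a bay wall, 45 degrees anticlockwise of the probe's bay seen from above
- post1 (a point): same, next post, 135 degrees anticlockwise of the probe's bay
- post2 (a point): same, 225 degrees anticlockwise of the probe's bay
- post3 (a point): same, 315 degrees anticlockwise of the probe's bay
- probe: the puncture probe, the only fixture with a pointed end: dark steel, round foot 46 mm across and 10 mm high, round stem 24 mm across from 10 to 68 mm, cone to the blunt point at 90 mm; about 0.34 kg. Origin at the centre of the foot's underside, z up along the stem
- platen: dark steel compression platen: round foot 46 mm, stem 20 mm, flat disc 52 mm across on top, 67 mm high, in another bay; origin at the centre of the underside
- clevis: dark steel clevis: round foot 46 mm, square fork with two ears and a cross pin, 74 mm high, in another bay; origin at the centre of the underside
- jaw: dark steel jaw block 42 x 36 mm, slotted on top, screw head on a side, 70 mm high, in another bay; origin at the centre of the underside
- pan (a point): centre of the top face of the balance's fixed round steel pan, 124 mm across, flat, 60 mm above the table; z up
- balance: the fixed bench balance, white housing 210 x 170 mm, top 44 mm above the table, dark display on its -x side (towards the robot); origin at the centre of its underside, pan centre 30 mm from it along its x
- film_roll: bystander: white film roll standing on end, 72 mm across, 110 mm high; origin at the centre of the underside
- tape_roll: bystander: tan tape roll lying flat, 100 mm across, 45 mm high; origin at the centre of the underside
- cup: bystander: white cup, 76 mm across, 90 mm high; origin at the centre of the underside
Things that resemble listed ones, but are neither listed nor needed, are in the scene too. Leave any green or orange look-alike of the clevis alone.

How it is judged:
By the outcome, as a careful person would: the job done as asked, in the order asked, and still so for the second after the job is handed in, with the robot touching nothing.
It also fails if it takes over 72 s, if anything falls off the work surface, if the arm or the gripper's body presses on something with over 40 N, if the wrist force passes 120 N, or if a joint passes its speed limit or range.

## Working session

There is one attempt and no reset: what is moved stays moved. The work goes in short steps, Python scripts to look and compute and a tool call to move; the robot and the scene stay as the last step left them, time stands still between calls to the robot, and variables do not carry over. Pictures are saved under pics/ and viewed, at most 10 in all, crops included, and the job is handed in when it is done.

Besides the shell and the picture viewer there is one more tool, called after "Call:" as name([rows], argument=value, ...), one row to a line, values as JSON. arm_command: Moves the arm, as the interface text tells. Its arguments: {"type":"object","properties":{"dp":{"type":"array","items":{"type":"array","items":{"type":"number"}}},"turn":{"type":"array","items":{"type":"number"}},"jaw":{"type":"array","items":{"type":"number"}},"newtons":{"type":"number"}},"required":["dp","turn","jaw"]}

```bash
mkdir -p pics
cat > h.py <<'E'
from workcell import *
import numpy as np, cv2
def shot(n,fn=None):
    c=camera(n)
    if fn: cv2.imwrite('pics/'+fn,cv2.cvtColor(c['color'],cv2.COLOR_RGB2BGR))
    c['K']=np.array([[c['fx'],0,c['cx']],[0,c['fy'],c['cy']],[0,0,1.]]);c['D']=np.array(c['dist'],float)
    c['R']=np.array(c['R']);c['t']=np.array(c['t']);return c
def ray(c,px,z):
    p=cv2.undistortPoints(np.array(px,float).reshape(-1,1,2),c['K'],c['D']).reshape(-1,2)
    d=np.c_[p,np.ones(len(p))]@c['R'];o=-c['R'].T@c['t']
    return o+d*((z-o[2])/d[:,2])[:,None]
def proj(c,X):
    return cv2.projectPoints(np.array(X,float).reshape(-1,1,3),cv2.Rodrigues(c['R'])[0],c['t'],c['K'],c['D'])[0].reshape(-1,2)
E
python3 - <<'E'
from h import *
a=shot('top','t0.png');b=shot('side','s0.png')
for c in(a,b): print(-c['R'].T@c['t'],c['R'][2],c['fx'])
s=state();print(s['eef_rot'],s['tool_pos'],s['force'],s['finger_gap'],s.get('tips_ahead'),s['clock'])
E
```

```text
[ 0.44995634 -0.0061828   1.31110095] [ 0.10913411  0.00554335 -0.99401158] 470.6643413571989
[ 0.19545652 -0.87273126  0.81015638] [ 0.31292437  0.73904451 -0.59656648] 441.3759612173954
[[-9.05270037e-01  4.24836177e-01 -6.19392159e-04]
 [ 4.24836623e-01  9.05268847e-01 -1.46918417e-03]
 [-6.34461595e-05 -1.59314888e-03 -9.99998729e-01]] [0.27593938 0.5879439  0.22368216] [0.15166572 0.44467496 0.02439485] 0.09400243890837694 None 0.1
```

View pics/t0.png

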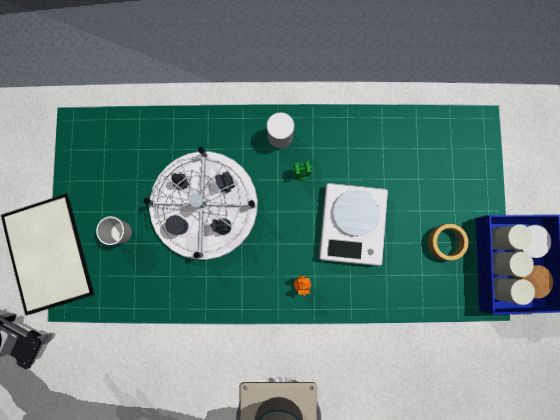

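View pics/s0.png

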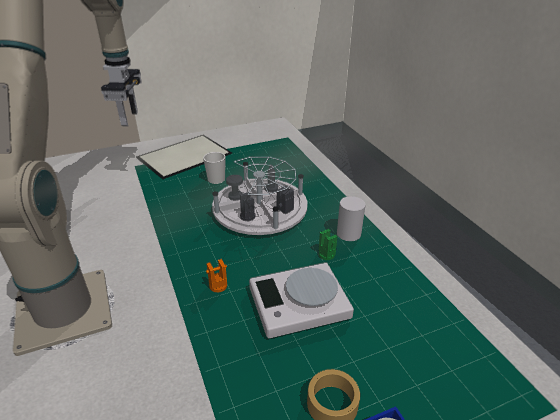

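The top view shows the carousel around (203,205), balance pan at (356,212), film roll at (280,128), cup at (112,231) and tape at (448,242). The platen seems to be at (176,225). Next I zoom in on both views to identify the probe and the gap.

Run:
```python
from h import *
for n,(x,y,w,h) in {'t0':(135,135,140,140),'s0':(200,145,120,95)}.items():
    i=cv2.imread(f'pics/{n}.png')[y:y+h,x:x+w]
    k=5 if n[0]=='s' else 4
    i=cv2.resize(i,None,fx=k,fy=k,interpolation=cv2.INTER_CUBIC);cv2.imwrite(f'pics/{n}z.png',i)
c=shot('top')
# pan: ellipse of bright bluish grey; tray rough
def P(px,z): return ray(c,px,z).round(4)
print('posts',P([(203,151),(148,202),(251,204),(197,255)],.1))
print('hub',P([(195,200)],.136),'pan',P([(356,212)],.06),'film',P([(281,125)],.11),'cup',P([(110,231)],.09))
print('orange',P([(303,286)],.05),'green',P([(303,170)],.05))
```

```text
posts [[0.7215 0.1946 0.1   ]
 [0.587  0.3373 0.1   ]
 [0.5807 0.0676 0.1   ]
 [0.4494 0.2063 0.1   ]]
hub [[0.5875 0.207  0.136 ]] pan [[ 0.5624 -0.2106  0.06  ]] film [[ 0.7876 -0.0109  0.11  ]] cup [[0.5117 0.44   0.09  ]]
orange [[ 0.3669 -0.0677  0.05  ]] green [[ 0.6785 -0.0704  0.05  ]]
```

View pics/t0z.png

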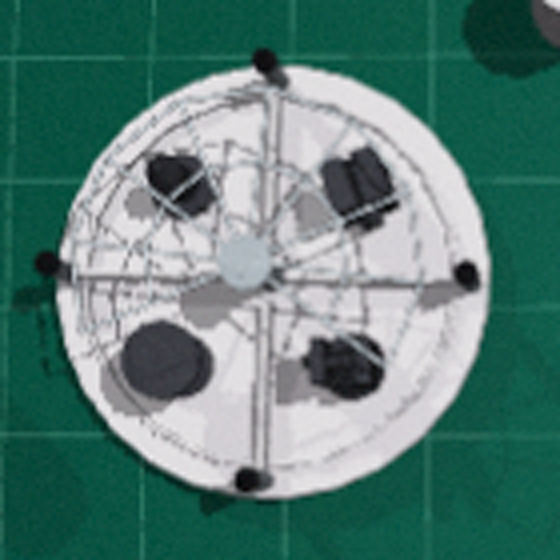

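View pics/s0z.png

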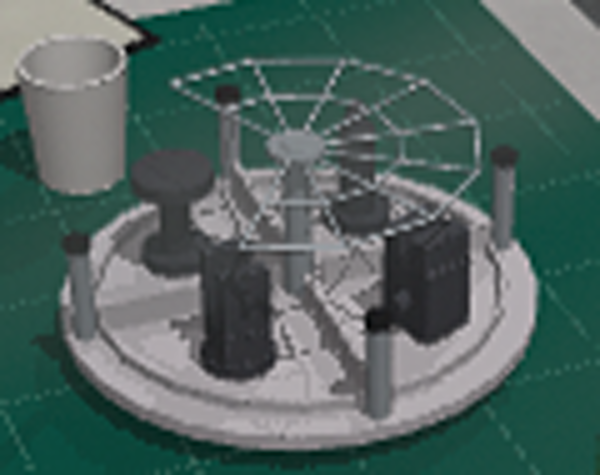

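The probe is in the far-left bay (top px about (180,181)), the platen near-left, the clevis near-right and the jaw far-right. The gap's end wires in the side crop end at (172,83) and (245,248).

Run:
```python
from h import *
c=shot('side');t=shot('top')
pts=np.array([(172,83),(248,62),(347,62),(425,83),(480,124),(475,190),(420,217),(345,247),(245,248)])/5.+[200,145]
hub=ray(t,[(195.6,200.2)],.136)[0];hs=ray(c,[(200+295/5,145+145/5)],.136)[0]
print(hub,hs)
E_=ray(c,pts,.132)
# circle tray outline in top view
im=t['color'];hsv=cv2.cvtColor(im,cv2.COLOR_RGB2HSV)
m=((hsv[...,1]<60)&(hsv[...,2]>120)).astype(np.uint8)
m[:, :135]=0;m[:,275:]=0;m[:135]=0;m[275:]=0
m=cv2.morphologyEx(m,cv2.MORPH_OPEN,np.ones((5,5)))
ct=max(cv2.findContours(m,0,2)[0],key=cv2.contourArea)
h=cv2.convexHull(ct).reshape(-1,2)
W=ray(t,h,.03);(x,y),r=cv2.minEnclosingCircle(W[:,:2].astype(np.float32));A=np.c_[2*W[:,:2],np.ones(len(W))];f=np.linalg.lstsq(A,(W[:,:2]**2).sum(1),rcond=None)[0]
C=f[:2];print('tray',C,np.sqrt(f[2]+C@C),(x,y,r))
post=ray(t,[(135+264/4,135+61/4),(135+47/4,135+263/4),(135+467/4,135+275/4),(135+250/4,135+480/4)],.1)
print('postmean',post.mean(0))
for C in (C,post.mean(0)[:2]):
  v=E_[:,:2]-C;print('wire',np.hypot(*v.T).round(3),np.degrees(np.arctan2(v[:,1],v[:,0])).round(1))
  v=post[:,:2]-C;print('post',np.hypot(*v.T).round(3),np.degrees(np.arctan2(v[:,1],v[:,0])).round(1))
# pan
hsv2=((hsv[...,0]>85)&(hsv[...,0]<125)&(hsv[...,1]>15)&(hsv[...,1]<90)&(hsv[...,2]>120)).astype(np.uint8)
hsv2[:,:325]=0;hsv2[:,390:]=0;hsv2[:180]=0;hsv2[245:]=0
ct=max(cv2.findContours(hsv2,0,2)[0],key=cv2.contourArea);W=ray(t,cv2.convexHull(ct).reshape(-1,2),.06)
print('pan',cv2.minEnclosingCircle(W[:,:2].astype(np.float32)))
# side pan
b=c['color'];g=cv2.cvtColor(b,cv2.COLOR_RGB2HSV)
mm=((g[...,0]>85)&(g[...,0]<125)&(g[...,1]>15)&(g[...,1]<90)&(g[...,2]>100)).astype(np.uint8)
mm[:,:280]=0;mm[:,345:]=0;mm[:262]=0;mm[312:]=0
ct=max(cv2.findContours(mm,0,2)[0],key=cv2.contourArea);W=ray(c,cv2.convexHull(ct).reshape(-1,2),.06)
print('pan side',cv2.minEnclosingCircle(W[:,:2].astype(np.float32)))
print('probe tip top/side', ray(t,[(135+180/4,135+185/4)],.09)-0)
```

```text
[0.58700556 0.20546059 0.136     ] [0.58600556 0.19849508 0.136     ]
tray [0.58797691 0.20475024] 0.14969588517250224 (0.588075578212738, 0.20479126274585724, 0.15030518174171448)
postmean [0.58615817 0.20284598 0.1       ]
wire [0.11  0.109 0.108 0.11  0.115 0.118 0.109 0.116 0.115] [ 113.3   84.9   51.    20.9  -10.3  -48.4  -70.   -96.8 -124.9]
post [0.136 0.136 0.139 0.139] [ -2.   89.  -92.7 179.9]
wire [0.111 0.111 0.11  0.112 0.116 0.118 0.108 0.114 0.112] [ 112.1   84.1   50.9   21.5   -9.2  -47.2  -68.8  -96.  -124.7]
post [0.137 0.138 0.137 0.137] [ -1.2  88.3 -92.  179.1]
pan ((0.5619267821311951, -0.20927897095680237), 0.06169729679822922)
pan side ((0.5599073171615601, -0.21334488689899445), 0.06216662377119064)
probe tip top/side [[0.64286796 0.25603064 0.09      ]]
```

The tray centre is about (0.587, 0.204) and the probe bay is at about 43.6°. The gap middle is at about 172–174°, to be refined once the tray is near it. I will use post0 at about (0.590, 0.342): turn the tool, then go above it with the jaws part-closed.

Call:
arm_command([
  [0, 0, 0],
  [0, 0, 0],
  [0, 0, 0],
  [0, 0, 0],
  [0, 0, 0],
  [0, 0, 0],
  [0, 0, 0],
  [0, 0, 0],
  [-0.0298, 0.04, 0],
  [-0.0298, 0.04, 0],
  [-0.0298, 0.04, 0],
  [-0.0298, 0.04, 0],
  [-0.0298, 0.04, 0],
  [-0.0298, 0.04, 0],
  [-0.0298, 0.04, 0],
  [-0.0298, 0.04, 0],
  [0, 0, 0],
  [0, 0, 0],
], turn=[0.1446, 0.1446, 0.1446, 0.1446, 0.1446, 0.1446, 0.1446, 0.1446, 0, 0, 0, 0, 0, 0, 0, 0, 0, 0], jaw=[0.62, 0.62, 0.62, 0.62, 0.62, 0.62, 0.62, 0.62, 0.62, 0.62, 0.62, 0.62, 0.62, 0.62, 0.62, 0.62, 0.62, 0.62], newtons=5)

```text
clock: 2.5
tool_pos: [0.5894, 0.3428, 0.2241]
eef_rot: [[0.025, 1.0, -0.001], [1.0, -0.025, 0.001], [0.001, -0.001, -1.0]]
force: [-0.7, -0.1, 0.2]
finger_gap: 0.0356
gripper_force: 0.0
```

Call:
arm_command([
  [0, 0, 0.03],
  [0, 0, 0.03],
  [0, 0, 0.025],
  [0, 0, 0.02],
  [0, 0, 0.02],
  [0, 0, 0.014],
  [0, 0, 0],
  [0, 0, 0],
  [0, 0, 0],
  [0, 0, 0],
  [0, 0, 0],
], turn=[0, 0, 0, 0, 0, 0, 0, 0, 0, 0, 0], jaw=[0.62, 0.62, 0.62, 0.62, 0.62, 0.62, 0.62, 0.9, 0.9, 0.9, 0.9], newtons=5)

```text
clock: 3.88
tool_pos: [0.5906, 0.3424, 0.0863]
eef_rot: [[0.025, 1.0, 0.001], [1.0, -0.025, 0.001], [0.001, 0.001, -1.0]]
force: [-0.8, -0.2, 3.5]
finger_gap: 0.0165
gripper_force: 5.0
```

Call:
arm_command([
  [-0.0001, -0.0048, 0],
  [-0.0003, -0.0096, 0],
  [-0.0006, -0.0132, 0],
  [-0.0006, -0.0132, 0],
  [-0.0006, -0.0132, 0],
  [-0.0006, -0.0132, 0],
  [-0.0006, -0.0132, 0],
  [-0.0006, -0.0132, 0],
  [-0.0006, -0.0132, 0],
  [-0.0006, -0.0132, 0],
  [-0.0006, -0.0132, 0],
  [-0.0006, -0.0132, 0],
  [-0.0006, -0.0132, 0],
  [-0.0006, -0.0132, 0],
  [-0.0003, -0.0096, 0],
  [-0.0001, -0.0048, 0],
  [0, 0, 0],
], turn=[-0.035, -0.07, -0.096, -0.096, -0.096, -0.096, -0.096, -0.096, -0.096, -0.096, -0.096, -0.096, -0.096, -0.096, -0.07, -0.035, 0], jaw=[0.9, 0.9, 0.9, 0.9, 0.9, 0.9, 0.9, 0.9, 0.9, 0.9, 0.9, 0.9, 0.9, 0.9, 0.9, 0.9, 0.9])

```text
clock: 6.0
tool_pos: [0.4541, 0.2365, 0.0861]
eef_rot: [[-0.973, 0.232, 0.003], [0.232, 0.973, 0.001], [-0.002, 0.001, -1.0]]
force: [4.1, -1.9, 5.9]
finger_gap: 0.0165
gripper_force: 5.0
```

Run:
```python
from h import *
s=state();p=np.array(s['tool_pos']);v=p[:2]-[.587,.204];print(np.hypot(*v),np.degrees(np.arctan2(v[1],v[0])),p,s['force'],s['gripper_force'],s['finger_gap'])
c=shot('side','s1.png')
i=cv2.imread('pics/s1.png')[130:250,190:330];cv2.imwrite('pics/s1z.png',cv2.resize(i,None,fx=5,fy=5,interpolation=cv2.INTER_CUBIC))
```

```text
0.13681757667285935 166.25468125489212 [0.45410068 0.23650875 0.08614645] [ 4.12685951 -1.87154464  5.86547926] 5.000066086649895 0.0165009649307942
```

View pics/s1z.png

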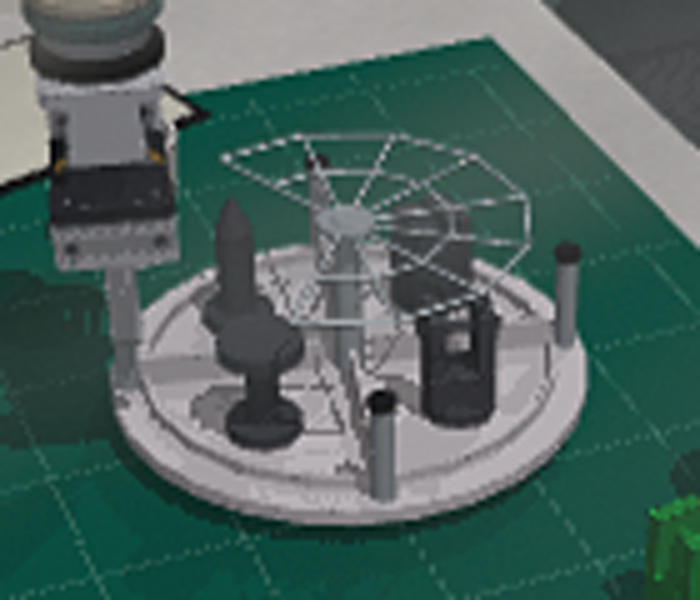

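The side view shows the probe in the turned bay left of the hub. The guard's end-wire tips are at crop (222,158) and (267,322), with the hub at (345,222). I compute the gap direction relative to the hub.

Run:
```python
from h import *
c=shot('side');t=shot('top','t1.png')
o=[190,130]
hub=ray(c,[np.array((345,221))/5+o],.136)[0]
V=ray(c,np.array([(222,158),(297,133),(397,135),(475,157),(529,195),(526,245),(490,293),(395,322),(267,322)])/5+o,.132)
v=V[:,:2]-hub[:2];print(hub,np.hypot(*v.T).round(3),np.degrees(np.arctan2(v[:,1],v[:,0])).round(1))
# predicted tips for candidate gap angles, centre fixed
for C in(hub[:2],np.array([.587,.204])):
  for g in(170,173,176):
    a=np.radians(g+np.array([-60,60,90,-90]));X=np.c_[C[0]+.113*np.cos(a),C[1]+.113*np.sin(a),np.full(4,.132)]
    print(g,((proj(c,X)-o)*5).round(0).tolist())
ht=ray(t,[(135+243/4,135+261/4)],.136)[0]
w=ray(t,[(135+380/4,135+360/4)],.132)[0]-ht;print('top wire',ht,np.degrees(np.arctan2(w[1],w[0])),np.hypot(*w[:2]))
i=cv2.imread('pics/t1.png')[140:260,140:265];i=cv2.resize(i,None,fx=4.7,fy=4.7,interpolation=cv2.INTER_CUBIC);cv2.imwrite('pics/t1z.png',i)
```

```text
[0.58558988 0.1974079  0.136     ] [0.116 0.122 0.117 0.116 0.117 0.109 0.112 0.108 0.111] [ 110.8   83.7   52.7   24.4   -4.2  -33.9  -63.7  -96.  -134.1]
170 [[227.0, 159.0], [279.0, 327.0], [384.0, 329.0], [312.0, 138.0]]
173 [[220.0, 162.0], [289.0, 328.0], [394.0, 327.0], [302.0, 139.0]]
176 [[213.0, 166.0], [299.0, 329.0], [404.0, 325.0], [293.0, 140.0]]
170 [[226.0, 154.0], [277.0, 320.0], [382.0, 322.0], [310.0, 133.0]]
173 [[219.0, 157.0], [287.0, 322.0], [392.0, 321.0], [301.0, 134.0]]
176 [[212.0, 160.0], [298.0, 323.0], [402.0, 319.0], [292.0, 135.0]]
top wire [0.58687699 0.20507755 0.136     ] -125.76643165456008 0.10687925018446459
```

View pics/t1z.png

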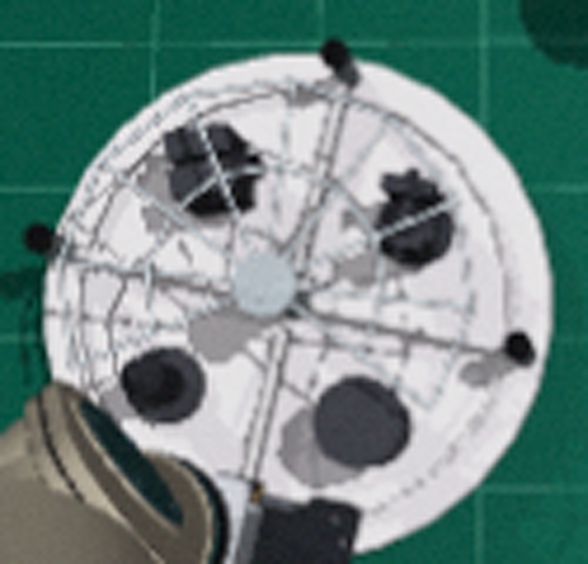

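The top view shows the probe now lower-left at (163,385), with the platen and the other fixtures still in their bays. I refine the gap angle with an LSD line detection on the radial wires.

Run:
```python
from h import *
C=np.array([.587,.204])
for n,f,r in(('top',['t0','t1'],(140,140,270,270)),('side',['s0','s1'],(210,140,310,230))):
  c=shot(n)
  for name in f:
    g=cv2.imread(f'pics/{name}.png',0)
    k=3;g2=cv2.resize(g[r[1]:r[3],r[0]:r[2]],None,fx=k,fy=k,interpolation=cv2.INTER_CUBIC)
    L=cv2.createLineSegmentDetector().detect(g2)[0].reshape(-1,2,2)
    P=(L+.5)/k-.5+np.array(r[:2])
    W=ray(c,P.reshape(-1,2),.132)[:,:2].reshape(-1,2,2)
    out=[]
    for s in W:
      d=s[1]-s[0];l=np.hypot(*d);u=d/l
      off=abs(u[0]*(C-s[0])[1]-u[1]*(C-s[0])[0]);R=np.hypot(*(s-C).T)
      if l>.02 and off<.008 and R.max()<.125:
        if (s[0]+s[1]-2*C)@u<0:u=-u
        out.append((round(np.degrees(np.arctan2(u[1],u[0])),1),round(l,3),round(off,3)))
    out.sort();print(name,[(o,round((o[0]-23)%30-0+23 if (o[0]-23)%30<15 else (o[0]-23)%30-30+23,1)) for o in out])
```

```text
t0 [((np.float64(-179.7), np.float64(0.022), np.float64(0.005)), np.float64(30.3)), ((np.float64(-179.6), np.float64(0.047), np.float64(0.002)), np.float64(30.4)), ((np.float64(-127.0), np.float64(0.023), np.float64(0.003)), np.float64(23.0)), ((np.float64(-126.3), np.float64(0.032), np.float64(0.003)), np.float64(23.7)), ((np.float64(-4.0), np.float64(0.025), np.float64(0.007)), np.float64(26.0))]
t1 [((np.float64(-102.8), np.float64(0.055), np.float64(0.007)), np.float64(17.2)), ((np.float64(-67.2), np.float64(0.026), np.float64(0.0)), np.float64(22.8)), ((np.float64(-34.9), np.float64(0.025), np.float64(0.004)), np.float64(25.1)), ((np.float64(-12.6), np.float64(0.026), np.float64(0.008)), np.float64(17.4))]
s0 [((np.float64(-110.5), np.float64(0.026), np.float64(0.004)), np.float64(9.5)), ((np.float64(-106.1), np.float64(0.02), np.float64(0.005)), np.float64(13.9)), ((np.float64(-62.4), np.float64(0.023), np.float64(0.007)), np.float64(27.6)), ((np.float64(-28.9), np.float64(0.024), np.float64(0.001)), np.float64(31.1)), ((np.float64(-4.3), np.float64(0.03), np.float64(0.002)), np.float64(25.7)), ((np.float64(21.8), np.float64(0.023), np.float64(0.006)), np.float64(21.8)), ((np.float64(54.4), np.float64(0.035), np.float64(0.001)), np.float64(24.4)), ((np.float64(76.5), np.float64(0.022), np.float64(0.007)), np.float64(16.5)), ((np.float64(82.9), np.float64(0.025), np.float64(0.002)), np.float64(22.9)), ((np.float64(112.8), np.float64(0.022), np.float64(0.002)), np.float64(22.8))]
s1 [((np.float64(-118.0), np.float64(0.029), np.float64(0.0)), np.float64(32.0)), ((np.float64(-65.8), np.float64(0.028), np.float64(0.003)), np.float64(24.2)), ((np.float64(22.1), np.float64(0.024), np.float64(0.005)), np.float64(22.1)), ((np.float64(53.6), np.float64(0.034), np.float64(0.003)), np.float64(23.6)), ((np.float64(54.5), np.float64(0.035), np.float64(0.001)), np.float64(24.5))]
```

Gap middle is at about 173.3°, so post0 should end at about 218.3°, which is 52° more.

Call:
arm_command([
  [-0.0001, -0.0048, 0],
  [-0.0003, -0.0096, 0],
  [-0.0006, -0.0132, 0],
  [-0.0006, -0.0132, 0],
  [-0.0006, -0.0132, 0],
  [-0.0006, -0.0132, 0],
  [-0.0006, -0.0132, 0],
  [-0.0006, -0.0132, 0],
  [-0.0006, -0.0132, 0],
  [-0.0003, -0.0084, 0],
  [-0.0001, -0.0048, 0],
  [-0.0001, -0.0048, 0],
  [0, 0, 0],
  [0, 0, 0],
], turn=[-0.035, -0.07, -0.096, -0.096, -0.096, -0.096, -0.096, -0.096, -0.096, -0.061, -0.035, -0.035, 0, 0], jaw=[0.9, 0.9, 0.9, 0.9, 0.9, 0.9, 0.9, 0.9, 0.9, 0.9, 0.9, 0.9, 0.9, 0.9])

```text
clock: 8.0
tool_pos: [0.4803, 0.1211, 0.086]
eef_rot: [[-0.78, -0.625, 0.003], [-0.625, 0.78, 0.003], [-0.004, 0.0, -1.0]]
force: [4.3, 3.5, 4.9]
finger_gap: 0.0166
gripper_force: 5.0
```

```bash
cat > m.py <<'E'
from h import *
s=state();p=np.array(s['tool_pos']);v=p[:2]-[.587,.204];print(np.hypot(*v),np.degrees(np.arctan2(v[1],v[0])),p,s['force'])
C=np.array([.587,.204])
c=shot('top','t2.png');g=cv2.cvtColor(c['color'],cv2.COLOR_RGB2HSV)[...,2]
m=(g<55).astype(np.uint8)
# dark blobs on the cap ring at z=.1
yy,xx=np.mgrid[130:280,130:280];W=ray(c,np.c_[xx.ravel(),yy.ravel()],.1)[:,:2]-C
R=np.hypot(*W.T).reshape(xx.shape)
mm=(m[130:280,130:280]&(abs(R-.138)<.014)).astype(np.uint8)
n,l,st,ce=cv2.connectedComponentsWithStats(mm)
for i in range(1,n):
    if st[i,4]>8:
        w=ray(c,[ce[i]+130],.1)[0,:2]-C;print(st[i,4],ce[i]+130,round(np.hypot(*w),4),round(np.degrees(np.arctan2(w[1],w[0])),1))
E
python3 m.py
```

```text
0.13513968039024377 -142.17805858228255 [0.48025043 0.12113105 0.08603654] [4.26644427 3.54346621 4.93881921]
34 [166.67647059 161.29411765] 0.1381 38.8
24 [240.125      169.33333333] 0.1371 -51.7
225 [246.51555556 223.46666667] 0.1372 -114.4
58 [156.60344828 236.06896552] 0.1402 129.4
20 [166.45 248.65] 0.1464 146.0
51 [180.47058824 256.01960784] 0.1473 162.2
```

Call:
arm_command([
  [0, 0, 0],
  [0, 0, 0],
  [0, 0, 0],
  [0, 0, -0.02],
  [0, 0, -0.03],
  [0, 0, -0.03],
  [0, 0, -0.04],
  [0, 0, 0],
  [0, 0, 0],
  [0, 0, 0],
  [0, 0, 0],
  [0, 0, 0],
  [0.0135, 0.0437, 0],
  [0.0135, 0.0437, 0],
  [0.0135, 0.0437, 0],
  [0.0135, 0.0437, 0],
  [0.0135, 0.0437, 0],
  [0.0135, 0.0437, 0],
  [0, 0, 0],
  [0, 0, 0],
], turn=[0, 0, 0, 0, 0, 0, 0, 0.1584, 0.1584, 0.1584, 0.1584, 0.1584, 0, 0, 0, 0, 0, 0, 0, 0], jaw=[0.62, 0.62, 0.62, 0.62, 0.62, 0.62, 0.62, 0.4, 0.4, 0.4, 0.4, 0.4, 0.4, 0.4, 0.4, 0.4, 0.4, 0.4, 0.4, 0.4])

```text
clock: 10.55
tool_pos: [0.4289, 0.3876, 0.2049]
eef_rot: [[-0.993, 0.118, -0.001], [0.118, 0.993, -0.002], [0.001, -0.002, -1.0]]
force: [-0.2, -0.5, 1.0]
finger_gap: 0.0562
gripper_force: 0.0
```

```bash
python3 m.py
python3 - <<'E'
from h import *
c=shot('side','s2.png')
a=cv2.imread('pics/t2.png')[140:265,135:275];b=cv2.imread('pics/s2.png')[135:260,190:330]
cv2.imwrite('pics/z2.png',np.vstack([cv2.resize(a,(672,600),interpolation=cv2.INTER_CUBIC)])[:600])
cv2.imwrite('pics/z2.png',np.hstack([cv2.resize(x,(400,357),interpolation=cv2.INTER_CUBIC) for x in(a,b)]))
print(state()['tool_pos'])
E
```

```text
0.24226928494290698 130.73726345477982 [0.42889716 0.38756988 0.20489613] [-0.24874944 -0.51727489  0.98742048]
36 [166.80555556 161.47222222] 0.1375 38.8
25 [240.2  169.24] 0.1374 -51.7
67 [155.86567164 234.6119403 ] 0.1394 127.6
26 [231.15384615 243.11538462] 0.1372 -141.4
24 [178.29166667 254.75      ] 0.1461 159.6
[0.42962857 0.38689581 0.20520589]
```

View pics/z2.png

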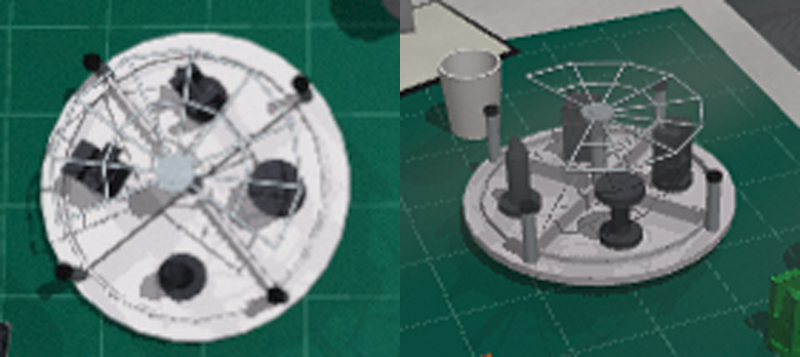

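Tray is set: the posts average gives the probe bay at 173.3°. The probe is visible alone in the gap (top crop (183,277), side crop tip (517,140)). Now to locate it precisely.

Run:
```python
from h import *
t=shot('top');s=shot('side')
g=cv2.cvtColor(t['color'],cv2.COLOR_RGB2HSV)[...,2]
m=np.zeros_like(g);m[222:252,186:214]=(g[222:252,186:214]<90)
n,l,st,ce=cv2.connectedComponentsWithStats(m);i=1+st[1:,4].argmax()
ct=cv2.findContours((l==i).astype(np.uint8),0,2)[0][0];(x,y),r=cv2.minEnclosingCircle(ct)
print(st[i],ce[i],(x,y,r),'foot at z.04',ray(t,[(x,y),ce[i]],.04))
g=cv2.cvtColor(s['color'],cv2.COLOR_RGB2HSV)[...,2]
x0,x1,y0,y1=221,243,178,213
m=np.zeros_like(g);m[y0:y1,x0:x1]=(g[y0:y1,x0:x1]<95)
for yy in range(y0,y1,2):
    q=np.where(m[yy])[0];print(yy,q.min() if len(q) else None,q.max() if len(q) else None,end='; ')
for X in([.5026,.2139],):
  print(proj(s,[X+[.12],X+[.098],X+[.04],X+[.03]]),proj(t,[X+[.12],X+[.04]]))
```

```text
[190 229  17  16 204] [198.09313725 236.51960784] (198.0, 236.25, 8.18927001953125) foot at z.04 [[0.4999276  0.21477206 0.04      ]
 [0.49919801 0.21450895 0.04      ]]
178 225 242; 180 224 238; 182 225 233; 184 225 231; 186 228 233; 188 221 234; 190 221 234; 192 227 234; 194 227 234; 196 228 234; 198 228 234; 200 228 235; 202 226 237; 204 224 238; 206 224 238; 208 225 238; 210 227 242; 212 221 233; [[231.03936784 181.8246475 ]
 [231.51029922 188.09334335]
 [232.70789916 204.03876077]
 [232.9081985  206.70618001]] [[192.92913818 233.96278383]
 [198.33271372 235.26185383]]
```

Call:
arm_command([
  [-0.0182, -0.0326, 0],
  [-0.0182, -0.0326, 0],
  [-0.0182, -0.0326, 0],
  [-0.0182, -0.0326, 0],
  [-0.0182, -0.0326, 0],
  [0, 0, 0],
  [0, 0, 0.02],
  [0, 0, 0.02],
  [0, 0, 0.02],
  [0, 0, 0.02],
  [0, 0, 0.02],
  [0, 0, 0.015],
  [0, 0, 0.01],
  [0, 0, 0],
  [0, 0, 0],
], turn=[0, 0, 0, 0, 0, 0, 0, 0, 0, 0, 0, 0, 0, 0, 0], jaw=[0.4, 0.4, 0.4, 0.4, 0.4, 0.4, 0.4, 0.4, 0.4, 0.4, 0.4, 0.4, 0.4, 0.4, 0.4])

```text
clock: 12.62
tool_pos: [0.5007, 0.2166, 0.081]
eef_rot: [[-0.993, 0.117, 0.001], [0.117, 0.993, 0.001], [-0.001, 0.001, -1.0]]
force: [-0.0, -0.4, 0.4]
finger_gap: 0.0564
gripper_force: 0.0
```

Call:
arm_command([
  [0, 0, 0],
  [0, 0, 0],
  [0, 0, 0],
  [0, 0, 0],
  [0, 0, 0],
  [0, 0, 0],
], turn=[0, 0, 0, 0, 0, 0], jaw=[0.85, 0.85, 0.85, 0.85, 0.85, 0.85], newtons=25)

```text
clock: 13.38
tool_pos: [0.5003, 0.2158, 0.0805]
eef_rot: [[-0.993, 0.118, -0.0], [0.118, 0.993, -0.001], [0.0, -0.001, -1.0]]
force: [-1.3, -1.7, 2.0]
finger_gap: 0.0237
gripper_force: 25.0
```

Call:
arm_command([
  [0, 0, -0.005],
  [0, 0, -0.015],
  [0, 0, -0.025],
  [0, 0, -0.03],
  [0, 0, -0.03],
  [0, 0, -0.02],
  [0, 0, -0.01],
  [0, 0, 0],
], turn=[0, 0, 0, 0, 0, 0, 0, 0], jaw=[0.85, 0.85, 0.85, 0.85, 0.85, 0.85, 0.85, 0.85])

```text
clock: 14.38
tool_pos: [0.5005, 0.2165, 0.2161]
eef_rot: [[-0.993, 0.117, 0.001], [0.117, 0.993, 0.001], [-0.001, 0.001, -1.0]]
force: [1.0, -0.5, -3.9]
finger_gap: 0.0233
gripper_force: 25.0
```

Call:
arm_command([
  [-0.004, -0.0149, 0],
  [-0.004, -0.0149, 0],
  [-0.0079, -0.0298, 0],
  [-0.0079, -0.0298, 0],
  [-0.0079, -0.0298, 0],
  [-0.0079, -0.0298, 0],
  [-0.0079, -0.0298, 0],
  [-0.0079, -0.0298, 0],
  [-0.0079, -0.0298, 0],
  [-0.0079, -0.0298, 0],
  [-0.0079, -0.0298, 0],
  [-0.0079, -0.0298, 0],
  [-0.0079, -0.0298, 0],
  [-0.0079, -0.0298, 0],
  [-0.004, -0.0149, 0],
  [-0.004, -0.0149, 0],
  [0, 0, 0],
  [0, 0, 0],
], turn=[0, 0, 0, 0, 0, 0, 0, 0, 0, 0, 0, 0, 0, 0, 0, 0, 0, 0], jaw=[0.85, 0.85, 0.85, 0.85, 0.85, 0.85, 0.85, 0.85, 0.85, 0.85, 0.85, 0.85, 0.85, 0.85, 0.85, 0.85, 0.85, 0.85])

```text
clock: 16.62
tool_pos: [0.5614, -0.2096, 0.2154]
eef_rot: [[-0.993, 0.116, -0.0], [0.116, 0.993, 0.001], [0.0, 0.001, -1.0]]
force: [0.1, 0.4, -3.2]
finger_gap: 0.0234
gripper_force: 25.0
```

Run:
```python
from h import *
c=shot('side','s3.png');s=state();print(s['tool_pos'],s['force'])
i=cv2.imread('pics/s3.png')[190:330,230:370];cv2.imwrite('pics/s3z.png',cv2.resize(i,None,fx=4,fy=4,interpolation=cv2.INTER_CUBIC))
t=shot('top');print('cols', )
p=np.array(s['tool_pos']);b=p-[0,0,.0505]
print('expected foot px',((proj(c,[b])-[230,190])*4).round(1),'pan px',((proj(c,[[.561,-.211,.06]])-[230,190])*4).round(1))
```

```text
[ 0.56147379 -0.20945089  0.2154878 ] [-0.32197674  1.02621965 -3.97166756]
cols
expected foot px [[333.8 243.3]] pan px [[325.9 379.4]]
```

View pics/s3z.png

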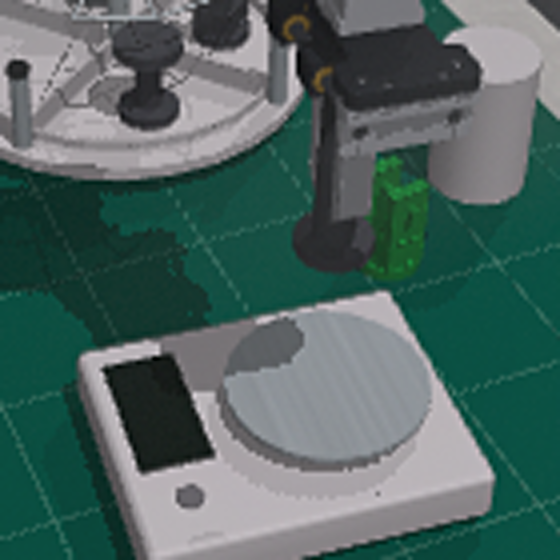

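The held probe hangs upright over the pan, with its foot at about (333,245) in the crop where the calibration puts it. Next I lower it.

Call:
arm_command([
  [0, -0.0015, 0.01],
  [0, 0, 0.02],
  [0, 0, 0.02],
  [0, 0, 0.02],
  [0, 0, 0.015],
  [0, 0, 0.008],
  [0, 0, 0.004],
  [0, 0, 0.002],
  [0, 0, 0.002],
  [0, 0, 0],
  [0, 0, 0],
], turn=[0, 0, 0, 0, 0, 0, 0, 0, 0, 0, 0], jaw=[0.85, 0.85, 0.85, 0.85, 0.85, 0.85, 0.85, 0.85, 0.85, 0.85, 0.85])

```text
clock: 18.1
tool_pos: [0.5614, -0.2125, 0.1147]
eef_rot: [[-0.993, 0.117, 0.0], [0.117, 0.993, -0.0], [-0.0, -0.0, -1.0]]
force: [0.4, -0.6, -3.5]
finger_gap: 0.0233
gripper_force: 25.0
```

Still carrying the weight, with about 4 mm to go. I continue in small steps.

Call:
arm_command([
  [0, 0, 0.001],
  [0, 0, 0.001],
  [0, 0, 0.001],
  [0, 0, 0.0005],
  [0, 0, 0],
], turn=[0, 0, 0, 0, 0], jaw=[0.85, 0.85, 0.85, 0.85, 0.85])

```text
clock: 18.73
tool_pos: [0.5612, -0.2125, 0.1109]
eef_rot: [[-0.993, 0.117, -0.0], [0.117, 0.993, 0.0], [0.0, 0.0, -1.0]]
force: [-0.3, -0.4, -3.3]
finger_gap: 0.0234
gripper_force: 25.0
```

Call:
arm_command([
  [0, 0, 0.0005],
  [0, 0, 0.0005],
  [0, 0, 0.0003],
  [0, 0, 0],
], turn=[0, 0, 0, 0], jaw=[0.85, 0.85, 0.85, 0.85])

```text
clock: 19.23
tool_pos: [0.5614, -0.2126, 0.1106]
eef_rot: [[-0.993, 0.118, 0.0], [0.118, 0.993, -0.0], [-0.001, -0.0, -1.0]]
force: [-1.7, 0.8, 4.6]
finger_gap: 0.0234
gripper_force: 25.0
```

Contact made: the vertical force went from -3.3 to +4.6 N. Now I open and lift away.

Call:
arm_command([
  [0, 0, 0],
  [0, 0, 0],
  [0, 0, 0],
  [0, 0, 0],
  [0, 0, 0],
  [0, 0, -0.015],
  [0, 0, -0.03],
  [0, 0, -0.04],
  [0, 0, -0.04],
  [0.05, 0, -0.02],
  [0.05, 0, 0],
  [0.04, 0, 0],
  [0, 0, 0],
], turn=[0, 0, 0, 0, 0, 0, 0, 0, 0, 0, 0, 0, 0], jaw=[0.7, 0.65, 0.55, 0.5, 0.5, 0.5, 0.5, 0.5, 0.5, 0.5, 0.5, 0.5, 0.5])

```text
clock: 20.85
tool_pos: [0.4195, -0.1961, 0.2559]
eef_rot: [[-0.993, 0.119, -0.001], [0.119, 0.993, -0.001], [0.001, -0.001, -1.0]]
force: [1.1, -1.3, 0.2]
finger_gap: 0.047
gripper_force: 0.0
```

Run:
```python
from h import *
c=shot('side','s4.png');t=shot('top','t4.png');print(state()['tool_pos'],state()['force'])
a=cv2.imread('pics/s4.png')[120:345,190:400];b=cv2.imread('pics/t4.png')[90:290,90:480]
cv2.imwrite('pics/z4.png',np.hstack([cv2.resize(a,(336,360)),cv2.resize(b,(464,238+122))]))
print(proj(c,[[.561,-.211,.15],[.561,-.211,.06]]))
g=cv2.cvtColor(c['color'],cv2.COLOR_RGB2HSV)[...,2]
p=proj(c,[[.561,-.211,.15]])[0].astype(int)
for y in range(p[1]-2,p[1]+34,3):
    q=np.where(g[y,p[0]-14:p[0]+16]<90)[0]+p[0]-14;print(y,(q.min(),q.max()) if len(q) else None,end='; ')
```

```text
[ 0.42315904 -0.19632284  0.25581048] [ 0.07404763 -0.16141085 -0.40582085]
[[313.25939093 256.34014666]
 [311.48556639 284.84243848]]
254 (np.int64(299), np.int64(327)); 257 (np.int64(299), np.int64(326)); 260 (np.int64(299), np.int64(328)); 263 (np.int64(299), np.int64(328)); 266 (np.int64(299), np.int64(317)); 269 (np.int64(308), np.int64(317)); 272 (np.int64(308), np.int64(317)); 275 (np.int64(307), np.int64(317)); 278 (np.int64(304), np.int64(317)); 281 (np.int64(303), np.int64(320)); 284 (np.int64(302), np.int64(321)); 287 (np.int64(301), np.int64(320));
```

View pics/z4.png

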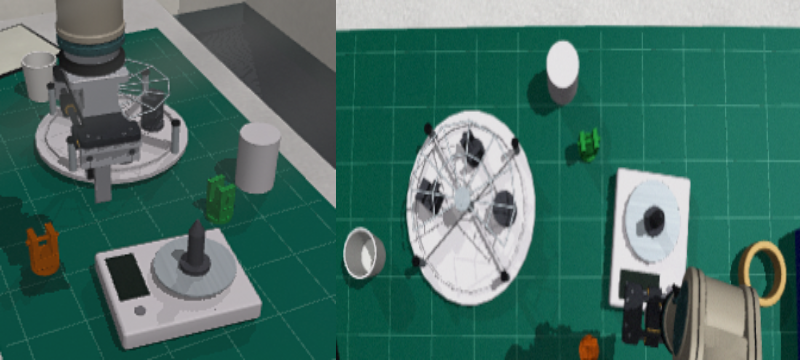

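```bash
python3 m.py | tail -5
```

```text
36 [166.94444444 161.13888889] 0.138 38.4
26 [240.15384615 169.34615385] 0.1371 -51.8
63 [156.46031746 236.        ] 0.1404 129.2
25 [231.04 243.12] 0.137 -141.5
15 [181.6        256.33333333] 0.1472 163.3
```

The probe stands upright in the middle of the pan at side crop (195,255). The tray is unmoved and the other three fixtures are still in their bays. Handing in.

```bash
python3 -c "
from workcell import *
print(job_done())"
```

```text
the job is handed in; nothing more can be done
None
```

I turned the carousel so the probe's bay faces through the gap (bay and gap middle both measured at about 173.3°), stood the probe upright in the middle of the pan, and handed the job in at about 21 s with nothing else seen to have moved.

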